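# Tap a necklace T-bar into its turned base and set it on display

### The arm

A 7-joint arm with a two-finger parallel gripper is mounted at the origin on the work surface. World frame = base frame: x ahead of the robot, y to its left, z up, the work surface at z = 0. Lengths are in m, angles in rad, forces in N, time in s.
With the tool pointing down it reaches from about 0.425 to 0.875 m from the base axis. Payload 4.7 kg.
Tool frame: the origin (TCP) lies on the centre line of the jaws, within the pads' length; the fingertips stand 14 mm ahead of it and the grasp point (between the pads) lies 5 mm behind it; z points along the fingers, y is the line along which they close (so a half turn about z gives the same grasp; the last joint's range is limited). The gripper opens to 85 mm and grips with 20 to 120 N. Pads are 22 mm wide; open, the fingers measure 114 mm over their backs; the gripper's body (76 mm by 85 mm) begins 54 mm behind the grasp point. The pads swing forward as they close: fully open they stand 13 mm farther back than shut.
Start: joints at [1.183, 0.321, -0.07, 1.45, 0.023, 1.371, -0.057], TCP at [0.254, -0.598, 0.245] pointing down, gripper open.
Joint ranges: [-2.86, 2.86], [-0.3, 2.09], [-1.38, 1.24], [0.06, 2.45], [-1.56, 4.7], [0.09, 2.05], [-2.69, 2.69]. Speed limits (rad/s): [2.57, 2.57, 3.14, 3.14, 3.14, 3.14, 3.14].

### API

Orientations are given as a 3x3 rotation matrix whose columns are the frame's x, y, z axes.
In Python, from workcell import get_obs, snapshot, camera_info, order gives the robot as it stands.
- The arm moves only by the shell command python3 -m jog 'ROWS' [FORCE]. ROWS is text: rows parted by semicolons, each of 7 numbers parted by spaces: the turn, a rotation vector about the tool's x, y, z in degrees, then the shift along the tool's x, y, z in mm, then the finger opening in mm, from 0 to 85.4. A call has 1 to 8 rows; each row shifts and turns the commanded pose from where the row before left it, along the tool's axes as they then stand; what a row does not reach is not made up. A row lasts 1/8 s, in which the tool goes at most 62.5 mm and 10.7 degrees, less where a joint would pass 70% of its speed; a pose out of reach is approached as far as the arm can. A call is refused whole if a number of a shift passes 62.5 or a number of a turn 10.7, either way. A call with a gripper value outside its range is refused whole. The fingers move at their own pace and stop on an object; FORCE is the grip in N (left out, the last holds). Time passes only in rows, so rows that do not move let the fingers close. It gives the time, the measured TCP pose, the force, the opening and the grip force at its end, in the units of the state.
- get_obs(): the state, without advancing time (a new reading comes with each control period).
- snapshot(name): name is "scene" or "top"; returns the picture (400x640x3 uint8, blue, green, red); there is no depth.
- camera_info(name): a dict with "K" (3x3 intrinsics, pixels), "rvec" (rotation vector, rad) and "tvec" (3), from world to camera coordinates, as OpenCV has them. Camera axes: x right, y down, z forward; pixel columns grow to the right and rows downward; lengths in m; the calibration is good to about 2 mm. A picture is of the moment at which its call begins. camera_info takes no time and is no camera call.
- order.hand_in(): hands the job in; it is judged then, once.
The state is a dict: "time": time; "qpos": joint angles; "dq": joint speeds; "joint_torque": joint torques, N m; "position": TCP position; "tcp_rot": TCP orientation; "wrist_force": force on the tool from outside, world axes, zero at the start; "moment": the same for the moment, N m; "gripper_width": finger opening in m; "gripper_force": force on a finger pad.
Only numpy, scipy, OpenCV 4.12 (cv2) and the standard library are available. Lean on these libraries where they do the work, as an engineer would, in place of code of your own. Each camera call takes 0.05 s, during which the arm holds its last target. There are 200 camera calls.

### The job

Put the necklace stand together: lower the T-bar's tapered foot loosely into the socket of the round base, let go of it, then tap it down from above with the rubber mallet, firmly but never hard enough to split the base, until friction alone holds it tight. Set the mallet back down on the counter, then lift the whole stand by its T-bar, so that the base hangs from the taper, and stand it upright in the middle of the green display riser. Leave the mug, the snow globe and the sheep where they are.

Things in the scene. Friction and masses are not known exactly. Their poses are not given: they have to be found in the camera images.
- tbar: Dark wooden T-bar, 170 mm tall, 160 g: a crossbar on top, 150 mm long (its y), 22 thick (x), 24 high; a round post 18 mm across; a brass collar 36 mm across, 36 to 43 mm above the tip; below it a steel shank tapering from 26 to 19 mm across, tip rounded. Origin: centre of the tip; z up along the post. It starts upright in the rack, collar on the rack's top.
- tbar_top (a point): Centre of the crossbar's top face, where it is tapped; 170 mm above the tip. Grip the crossbar from above across its 22 mm thickness, 12 mm below this face. When it stands in the base, bring the fingers near it, close softly (30, then 50 N) and lift steadily, under 0.1 m/s: rocking or jerking works the fit loose.
- base: Loose turned dark wood base, round, 116 mm across and 45 mm high, about 0.6 kg (too wide to grip), with a brass ring round the socket in its top. Origin: centre of its underside; z up.
- socket (a point): Centre of the socket's mouth in the base's top, 45 mm above its underside: 25 mm across, 38 mm deep, tapered as the shank. About 4 N stands the T-bar loosely in it; over some 15 N by hand wedges it, which is for the mallet to do. It is tight when firm taps of 26 to 34 N move it no more; under 24 N is too light, over 40 N splits the base.
- mallet: Small rubber mallet, 260 g, standing on its striking face: round head 44 mm across, 65 mm high; a flat-sided yellow moulded handle with a black grip, 16 mm wide (y), 22 high, leaves it level along the mallet's -x, 22 to 169 mm from the head's axis, its middle 32.5 mm above the face. Origin: centre of the striking face on the counter; z up through the head.
- rack: Fixed pale wooden block, 90 x 90 mm and 55 mm high, with a loose hole 31 mm across in its top that holds the T-bar. Origin: centre of its underside.
- riser: Fixed green display riser, 170 x 170 mm and 30 mm high. Origin: centre of its underside.
- riser_top (a point): Centre of the riser's top face, 30 mm above the counter, where the middle of the base goes.
- mug: Green mug, 76 mm across, 85 mm high. Bystander. Origin: centre of its underside.
- globe: Snow globe on a wooden foot, 68 mm across, 82 mm high. Bystander. Origin: centre of its underside.
- sheep: White sheep figurine with a black head, 80 mm long, 62 mm high. Bystander. Origin: between its feet.
- shank (a point): Point on the T-bar's axis 30 mm above its tip, where the shank is as wide as the socket's mouth: level with the mouth when the shank first binds (collar 6 mm above the base). Driving it tight takes it only 1 to 2 mm farther: the fit is stiff, some 30 N per mm, so go by the force, not the height. The collar never meets the base.
- mallet_grip (a point): Where to grip the handle from above, hard (120 N): 38 mm from the head's axis, 32.5 mm above the striking face, which then strikes straight down. Tap slowly, at about 20 mm/s, and stop on force: a faster blow peaks above the force seen at the wrist. Arm and grip give too, several mm at 25 N.
Not all that is in view belongs to the job. Of the things like the riser, leave any that is white; of the rest the smaller one is meant.

How it is judged:
On the way, in this order (a step that is already met when the one before it is completed fails the run):
1. the T-bar stands loosely in the socket, let go of and not yet wedged (horizontal distance between tbar and socket below 0.006 m and z of tbar in the frame of socket below -0.024 m and angle between the z axis of tbar and the z axis of base, either way round below 0.12 rad and contact force between tbar and base below 40 N and contact force between the fingers and tbar below 0.05 N), for 0.2 s.
2. the mallet has tapped the T-bar firmly, with at least 24 N, while the fingers leave it alone (contact force between mallet and tbar above 24 N and contact force between the fingers and tbar below 0.05 N).
3. the base hangs clear of the counter from the T-bar alone (height (world z) of base above 0.035 m and contact force between base and the fingers below 0.05 N and contact force between base and riser below 0.05 N and z of tbar in the frame of socket below -0.024 m), for 0.5 s.
At the end, for the whole second after the job is handed in: the base stands on the riser, within 30 mm of its middle and upright within 0.05 rad, with the T-bar in the socket at least 26 mm deep and in line with it within 0.06 rad, at rest; the mallet lies or stands on the counter, at rest, not on the riser (horizontal distance between base and riser_top below 0.03 m and z of base in the frame of riser_top between -0.006 and 0.006 m and angle between base's own z axis and vertical below 0.05 rad and angle between the z axis of tbar and the z axis of base, either way round below 0.06 rad and horizontal distance between tbar and socket below 0.006 m and z of tbar in the frame of socket below -0.026 m and linear speed of each of tbar, mallet below 0.02 m/s and height (world z) of mallet below 0.035 m and contact force between mallet and riser below 0.05 N); the robot touches nothing.
It fails at once if the mallet presses or strikes the T-bar with more than 40 N, which would split the base (contact force between mallet and tbar above 40 N).
It fails at once if the mug, the snow globe or the sheep is moved by more than 20 mm (distance of any of mug, globe, sheep from where it was at the start of the episode above 0.02 m).
It also fails if it takes over 69 s, if anything falls off the work surface, if the arm or the gripper's body presses on something with over 40 N, if the wrist force passes 120 N, or if a joint passes its speed limit or range.

## Working session

There is one attempt and no reset: what is moved stays moved. The work goes in short steps, Python scripts to look and compute and a shell command to move; the robot and the scene stay as the last step left them, time stands still between calls to the robot, and variables do not carry over. Pictures are saved under pics/ and viewed, at most 10 in all, crops included, and the job is handed in when it is done.

```bash
mkdir -p pics; ls
python3 - <<'E'
from workcell import get_obs,snapshot,camera_info
import cv2,numpy as np
for n in("scene","top"):
    im=snapshot(n);cv2.imwrite(f"pics/{n}0.png",im)
    c=camera_info(n);R=cv2.Rodrigues(np.array(c["rvec"],float))[0];print(n,np.array(c["K"]).tolist(),(-R.T@np.array(c["tvec"]).ravel()).round(3),R.round(3).tolist())
o=get_obs();print(o)
E
```

```text
pics
scene [[477.58375960896194, 0.0, 318.0065050333528], [0.0, 477.58375960896194, 200.5687487645828], [0.0, 0.0, 1.0]] [1.246 0.655 1.1  ] [[-0.624, 0.781, -0.008], [0.537, 0.422, -0.731], [-0.568, -0.46, -0.682]]
top [[416.82505527234, 0.0, 323.34452390939794], [0.0, 416.82505527234, 192.99411853159697], [0.0, 0.0, 1.0]] [0.26  0.009 1.436] [[-0.006, -1.0, 0.004], [-0.99, 0.006, -0.142], [0.142, -0.005, -0.99]]
{'time': 0.1, 'qpos': array([ 1.18308045,  0.32175399, -0.07005807,  1.45156857,  0.02259106,
        1.3707837 , -0.0569113 ]), 'dq': array([ 8.48170979e-05, -3.57244271e-03, -5.66554754e-04, -3.06788561e-03,
        9.54628085e-04,  2.23775405e-03,  3.61521601e-04]), 'joint_torque': array([-3.05464539e-06, -4.94878757e+01, -3.83877140e-01, -3.15210378e+01,
        1.30836383e-02,  7.41889933e-03, -1.36843522e-05]), 'position': array([ 0.25397435, -0.59783051,  0.24432149]), 'tcp_rot': array([[ 9.20356284e-01,  3.91080213e-01, -7.60040094e-04],
       [ 3.91080940e-01, -9.20354981e-01,  1.55119425e-03],
       [-9.28653099e-05, -1.72488857e-03, -9.99998508e-01]]), 'wrist_force': array([-0.03452939,  0.57066353, -0.28942534]), 'moment': array([-0.03310603, -0.03882741,  0.00138543]), 'gripper_force': 0.0, 'gripper_width': 0.0855360458514738}
```

View pics/top0.png

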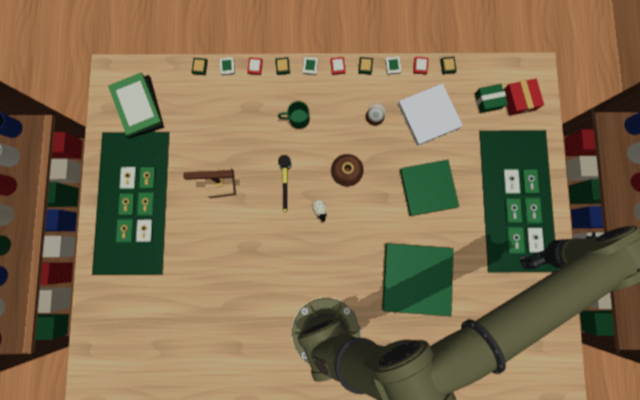

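View pics/scene0.png

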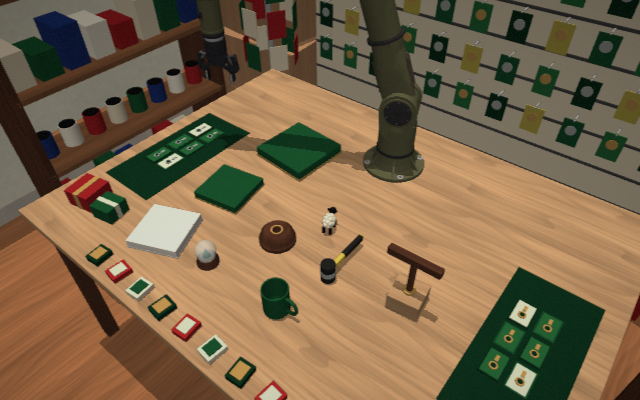

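The top view shows the T-bar crossbar at about (209,176), the mallet head at (285,161) with its handle running down to (285,210), and the base at (347,169).

Things that could be taken for the riser:
- White slab at (431,114): excluded, since white ones are to be left.
- Small green slab at (430,187): chosen, as the smaller of the rest.
- Large green slab at (418,279): excluded.
- Flat green mats at (131,203) and (515,200): excluded, they are decor.

The T-bar and the base have only one candidate each. Next is a close crop of both views.

Run:
```python
import cv2,numpy as np
a=cv2.imread("pics/top0.png")[95:225,170:470];b=cv2.imread("pics/scene0.png")[160:320,185:455]
a=cv2.resize(a,(640,277),interpolation=3);b=cv2.resize(b,(540,320),interpolation=3)
o=np.zeros((600,640,3),np.uint8);o[:277]=a;o[280:600,:540]=b
o=np.clip(o*1.5,0,255).astype(np.uint8);cv2.imwrite("pics/crop1.png",o)
```

```text
(no output)
```

View pics/crop1.png

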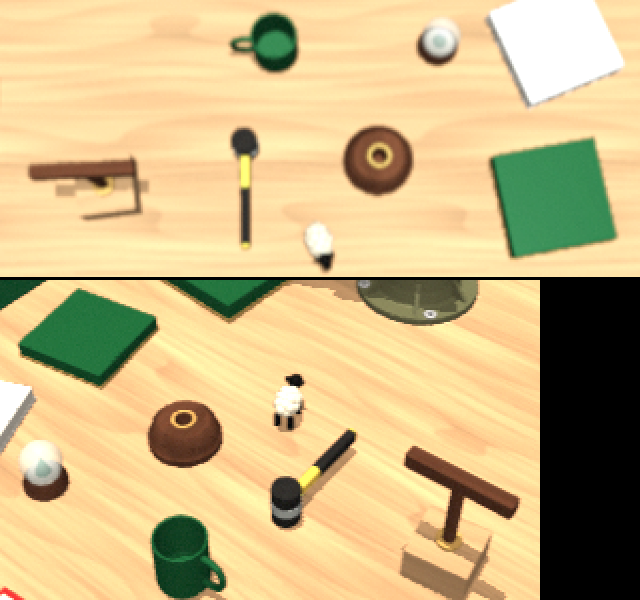

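The crop confirms the choices: the small green riser, a round base with a brass ring at top (347,168), a mallet with a yellow and black handle, and the T-bar in the pale rack. Now I'll measure them.

```bash
cat > h.py <<'E'
import cv2,numpy as np
from workcell import get_obs,snapshot,camera_info
def cam(n):
    c=camera_info(n);R=cv2.Rodrigues(np.array(c["rvec"],float))[0];return np.array(c["K"]),R,-R.T@np.array(c["tvec"],float).ravel()
def ray(n,uv):
    K,R,C=cam(n);d=R.T@np.linalg.solve(K,[uv[0],uv[1],1]);return C,d
def plane(n,uv,z):
    C,d=ray(n,uv);return C+d*(z-C[2])/d[2]
def tri(u1,u2):
    A=[];b=[]
    for n,u in(("top",u1),("scene",u2)):
        C,d=ray(n,u);d/=np.linalg.norm(d);P=np.eye(3)-np.outer(d,d);A.append(P);b.append(P@C)
    return np.linalg.lstsq(np.vstack(A),np.hstack(b),rcond=None)[0]
def blob(im,lo,hi,roi,big=True):
    x0,y0,x1,y1=roi;h=cv2.cvtColor(im,cv2.COLOR_BGR2HSV)[y0:y1,x0:x1]
    m=cv2.inRange(h,np.array(lo),np.array(hi))
    if big:
        n,l,s,_=cv2.connectedComponentsWithStats(m,connectivity=8);k=1+np.argmax(s[1:,4]);m=(l==k).astype(np.uint8)*255
    ys,xs=np.nonzero(m);return m,np.c_[xs+x0,ys+y0].astype(np.float32)
E
python3 - <<'E'
from h import *
t=cv2.imread("pics/top0.png");s=cv2.imread("pics/scene0.png")
for im,p in((t,[(200,174),(220,174),(226,182),(233,190),(347,158),(348,164),(347,168),(353,168),(285,161),(285,175),(285,200),(430,187)]),(s,[(400,256),(430,268),(411,280),(278,230),(270,240),(328,263),(345,255),(230,187)])):
    h=cv2.cvtColor(im,cv2.COLOR_BGR2HSV);print([(q,h[q[1],q[0]].tolist()) for q in p])
# riser
m,p=blob(t,(50,100,40),(80,255,255),(395,150,465,225));r=cv2.minAreaRect(p);b=cv2.boxPoints(r)
print("riser",len(p),r,[plane("top",q,.03)[:2].round(3) for q in b],plane("top",r[0],.03).round(4))
# base outline
m,p=blob(t,(0,60,20),(12,255,110),(325,145,370,190));print("base",len(p),cv2.fitEllipse(max(cv2.findContours(m,0,1)[0],key=len)))
for nm,im,roi in(("top",t,(335,155,360,182)),("scene",s,(262,218,292,240))):
    m,p=blob(im,(13,60,60),(35,255,255),roi);print("ring",nm,len(p),p.min(0),p.max(0),p.mean(0))
    e=cv2.minEnclosingCircle(p);print(e)
m,p=blob(t,(0,60,20),(12,255,110),(178,164,240,186));print("xbar top",len(p),cv2.minAreaRect(p))
m,p=blob(s,(0,60,20),(12,255,120),(380,238,450,284));print("xbar scene",len(p),p.min(0),p.max(0))
m,p=blob(t,(18,120,80),(35,255,255),(275,155,295,195));print("yellow",len(p),p.min(0),p.max(0),p.mean(0),cv2.fitLine(p,2,0,.01,.01).ravel())
m,p=blob(t,(0,0,0),(180,255,70),(270,150,300,220),False);print("black",len(p))
for v in range(152,214,3):
    q=p[p[:,1]==v];print(v,q[:,0].min() if len(q) else 0,q[:,0].max() if len(q) else 0,end=" | ")
E
```

```text
[((200, 174), [10, 141, 87]), ((220, 174), [10, 145, 88]), ((226, 182), [16, 105, 141]), ((233, 190), [16, 108, 125]), ((347, 158), [10, 147, 87]), ((348, 164), [20, 137, 117]), ((347, 168), [10, 149, 84]), ((353, 168), [20, 132, 145]), ((285, 161), [18, 35, 36]), ((285, 175), [29, 139, 184]), ((285, 200), [10, 23, 33]), ((430, 187), [70, 149, 96])]
[((400, 256), [8, 145, 44]), ((430, 268), [9, 149, 82]), ((411, 280), [7, 142, 45]), ((278, 230), [9, 144, 53]), ((270, 240), [9, 153, 65]), ((328, 263), [23, 30, 34]), ((345, 255), [21, 155, 61]), ((230, 187), [70, 171, 79])]
riser 2291 ((428.9834289550781, 187.41049194335938), (47.27037048339844, 49.783203125), 79.50852966308594) [array([ 0.545, -0.262]), array([ 0.575, -0.432]), array([ 0.414, -0.454]), array([ 0.384, -0.286])] [ 0.4788 -0.3584  0.03  ]
base 604 ((21.817323684692383, 24.865238189697266), (29.975032806396484, 30.255229949951172), 104.48434448242188)
ring top 128 [341. 161.] [354. 174.] [347.32812 167.46094]
((347.3406982421875, 167.42919921875), 6.842136859893799)
ring scene 144 [262. 218.] [291. 228.] [275.6111  220.48611]
((276.5, 223.0), 15.33796215057373)
xbar top 321 ((208.10861206054688, 176.28054809570312), (10.369203567504883, 48.2310676574707), 87.27368927001953)
xbar scene 776 [387. 243.] [443. 283.]
yellow 92 [282. 167.] [287. 183.] [284.55435 175.18478] [1.9300291e-02 9.9981374e-01 2.8455435e+02 1.7518478e+02]
black 185
152 0 0 | 155 0 0 | 158 279.0 288.0 | 161 279.0 289.0 | 164 280.0 290.0 | 167 282.0 287.0 | 170 0 0 | 173 0 0 | 176 0 0 | 179 0 0 | 182 0 0 | 185 283.0 286.0 | 188 284.0 286.0 | 191 284.0 286.0 | 194 284.0 286.0 | 197 284.0 286.0 | 200 284.0 286.0 | 203 284.0 286.0 | 206 284.0 286.0 | 209 0 0 | 212 0 0 |
```

Run:
```python
from h import *
t=cv2.imread("pics/top0.png");s=cv2.imread("pics/scene0.png")
def up(im,roi,k=6):
    x0,y0,x1,y1=roi;return cv2.resize(im[y0:y1,x0:x1],None,fx=k,fy=k,interpolation=cv2.INTER_CUBIC)
def unup(p,roi,k=6): return (np.asarray(p)+.5)/k-.5+np.array(roi[:2])
# crossbar, top view: columns profile, edges
roi=(176,160,246,200);g=up(t,roi);v=g.max(2)
print("rows at col 195:",t[164:190,195].max(1).tolist());print("row174:",t[174,178:242].max(1).tolist())
L=[]
for u in(190,200,212,224):
    c=t[164:182,u].max(1).astype(float);i=np.argmax(c<140);f=164+i-1+(c[i-1]-140)/(c[i-1]-c[i]);L.append(plane("top",(u,f),.189)[:2])
print("far edge xy",np.round(L,4))
for r in(173,174,175,176):
    c=t[r,178:246].max(1).astype(float);i=np.argmax(c<140);print(r,"left",177+i+(c[i-1]-140)/(c[i-1]-c[i]),end=' ')
    j=len(c)-1-np.argmax(c[:54][::-1]<140)
    j=max(k for k in range(56) if c[k]<140);print("right",178+j+(140-c[j])/(c[j+1]-c[j]))
# scene crossbar poly
roi=(380,236,452,292);g=up(s,roi);h=cv2.cvtColor(g,cv2.COLOR_BGR2HSV)
for hi in(120,):
    m=cv2.inRange(h,np.array((0,60,15)),np.array((13,255,hi)));c=max(cv2.findContours(m,0,1)[0],key=cv2.contourArea)
    a=cv2.approxPolyDP(cv2.convexHull(c),8,True)[:,0];q=unup(a,roi)
    for x in q: print("scene",x.round(1),plane("scene",x,.189)[:2].round(4),plane("scene",x,.165)[:2].round(4))
# ring
print("socket top",plane("top",(347.34,167.43),.045).round(4))
roi=(262,214,292,244);m,p=blob(s,(14,60,75),(35,255,255),(268,222,288,240));print(len(p),p.min(0),p.max(0),cv2.fitEllipse(cv2.convexHull(p)) )
print("socket scene",plane("scene",cv2.fitEllipse(cv2.convexHull(p))[0],.045).round(4))
print("base top-outline ctr",plane("top",(325+21.82,145+24.87),.02).round(4))
print("mallet yellow pts",[plane("top",q,.0435).round(4).tolist() for q in((284.24,167),(284.55,175.2),(284.9,183),(285,190),(285,206))])
print("head black top",plane("top",(284.2,161),.065).round(4))
m,p=blob(s,(0,0,0),(180,140,75),(316,254,340,286));print(cv2.fitEllipse(cv2.convexHull(p)),p.min(0),p.max(0))
```

```text
rows at col 195: [180, 179, 178, 179, 179, 175, 165, 140, 104, 88, 87, 87, 88, 80, 81, 127, 164, 173, 172, 171, 171, 171, 174, 178, 181, 181]
row174: [169, 169, 169, 168, 158, 122, 93, 88, 86, 87, 85, 88, 86, 86, 86, 86, 87, 87, 87, 86, 86, 86, 87, 86, 87, 88, 87, 87, 88, 88, 87, 88, 87, 89, 88, 89, 89, 89, 89, 87, 88, 87, 88, 88, 88, 87, 87, 88, 89, 89, 89, 89, 90, 86, 69, 79, 132, 167, 171, 171, 171, 171, 171, 170]
far edge xy [[0.5082 0.4083]
 [0.5102 0.378 ]
 [0.5108 0.3416]
 [0.5131 0.3052]]
173 left 182.65384615384616 right 234.03773584905662
174 left 182.5 right 234.1509433962264
175 left 182.53658536585365 right 234.19298245614036
176 left 182.53846153846155 right 234.25423728813558
scene [387.6 246.4] [0.5123 0.2854] [0.4929 0.2757]
scene [392.9 242.9] [0.4938 0.2897] [0.474  0.2801]
scene [442.9 267.9] [0.4881 0.4279] [0.4681 0.4219]
scene [443.4 273.1] [0.5015 0.4363] [0.4819 0.4306]
scene [439.1 279.1] [0.524  0.4368] [0.5049 0.431 ]
scene [407.8 290.2] [0.5979 0.3953] [0.5808 0.3884]
scene [386.8 252.1] [0.5295 0.294 ] [0.5106 0.2845]
socket top [ 0.5469 -0.0795  0.045 ]
71 [270. 225.] [283. 233.] ((276.28265380859375, 229.033447265625), (9.713699340820312, 13.454598426818848), 84.58982849121094)
socket scene [ 0.5461 -0.0768  0.045 ]
base top-outline ctr [ 0.5435 -0.0792  0.02  ]
mallet yellow pts [[0.5499, 0.1352, 0.0435], [0.5215, 0.1339, 0.0435], [0.4947, 0.1325, 0.0435], [0.4707, 0.132, 0.0435], [0.4164, 0.1317, 0.0435]]
head black top [0.566  0.1335 0.065 ]
((327.5823669433594, 266.79803466796875), (15.930514335632324, 17.168350219726562), 161.2515411376953) [321. 259.] [335. 275.]
```

```bash
python3 -m jog '0 0 -10 0 0 0 85;0 0 -10 0 0 0 85;0 0 -10 0 0 0 85;0 0 -10 0 0 0 85;0 0 -10 0 0 0 85;0 0 -10 0 0 0 85;0 0 -9.5 0 0 0 85'; python3 -m jog '0 0 0 41 37 0 85;0 0 0 41 37 0 85;0 0 0 41 37 0 85;0 0 0 41 37 0 85;0 0 0 41 37 0 85;0 0 0 41 37 0 85;0 0 0 41 37 0 85;0 0 0 50 8 0 85'
python3 - <<'E'
from h import *
t=cv2.imread("pics/top0.png");s=cv2.imread("pics/scene0.png")
print("col284.5 mallet:",t[150:216,284].max(1).tolist(),t[150:216,285].max(1).tolist())
print("row161",t[161,272:298].max(1).tolist())
print(plane("top",(284.5,156),.065),plane("top",(284.5,209),.0435),plane("top",(284.5,165),.0))
E
```

```text
time: 0.98
position: [0.254, -0.598, 0.2447]
tcp_rot: [[-0.05, 0.999, -0.001], [0.999, 0.05, 0.001], [0.001, -0.0, -1.0]]
wrist_force: [-0.6, -0.2, -0.5]
gripper_width: 0.0852
gripper_force: 0.0
time: 1.98
position: [0.5077, -0.2476, 0.2446]
tcp_rot: [[-0.046, 0.999, 0.0], [0.999, 0.046, 0.002], [0.001, 0.0, -1.0]]
wrist_force: [0.0, -0.0, 0.7]
gripper_width: 0.0848
gripper_force: 0.0
col284.5 mallet: [170, 171, 173, 171, 143, 80, 38, 35, 35, 39, 39, 39, 38, 37, 37, 33, 32, 83, 151, 182, 186, 186, 185, 185, 185, 185, 185, 185, 185, 185, 186, 181, 153, 92, 42, 32, 32, 36, 33, 34, 35, 34, 32, 32, 35, 33, 36, 35, 35, 33, 34, 33, 34, 35, 36, 36, 34, 36, 80, 145, 170, 162, 165, 179, 183, 183] [170, 171, 173, 171, 144, 86, 42, 37, 36, 37, 36, 36, 37, 38, 35, 33, 32, 83, 152, 180, 184, 184, 184, 184, 184, 184, 184, 185, 184, 184, 184, 181, 152, 91, 41, 35, 36, 34, 33, 34, 34, 32, 33, 33, 34, 33, 35, 32, 34, 34, 33, 34, 32, 32, 33, 33, 32, 33, 80, 147, 170, 159, 164, 179, 184, 183]
row161 [183, 182, 183, 184, 183, 167, 100, 39, 34, 38, 37, 39, 39, 36, 38, 36, 36, 44, 98, 156, 181, 183, 183, 182, 183, 183]
[0.58312515 0.13260279 0.065     ] [0.40627983 0.13329717 0.0435    ] [0.56610686 0.13822334 0.        ]
```

```bash
python3 -m jog '0 0 0 58 2 0 85;0 0 0 58 2 0 85;0 0 0 58 2 0 85;0 0 0 58 2 0 85;0 0 0 58 2 0 85;0 0 0 58 2 0 85;0 0 0 58 2 0 85;0 0 0 58 2 0 85' >/dev/null; python3 -m jog '0 0 0 50 2 0 85;0 0 0 50 1 0 85;0 0 0 40 1 0 85;0 0 0 0 0 0 85'
```

```text
time: 3.48
position: [0.4971, 0.3584, 0.2446]
tcp_rot: [[-0.051, 0.999, -0.002], [0.999, 0.051, 0.002], [0.002, -0.002, -1.0]]
wrist_force: [-0.6, -0.5, -0.4]
gripper_width: 0.0849
gripper_force: 0.0
```

Run:
```python
from h import *
t=snapshot("top");cv2.imwrite("pics/top1.png",t);s=snapshot("scene");cv2.imwrite("pics/scene1.png",s)
def proj(n,P):
    c=camera_info(n);return cv2.projectPoints(np.array([P],float),np.array(c["rvec"],float),np.array(c["tvec"],float),c["K"],None)[0].ravel().round(1)
print(get_obs()["position"],proj("scene",[.5,.356,.189]))
b=s[180:300,340:500];cv2.imwrite("pics/c2.png",cv2.resize(b,None,fx=4,fy=4,interpolation=3))
```

```text
[0.49927754 0.35409402 0.2446227 ] [414.4 256.8]
```

View pics/c2.png

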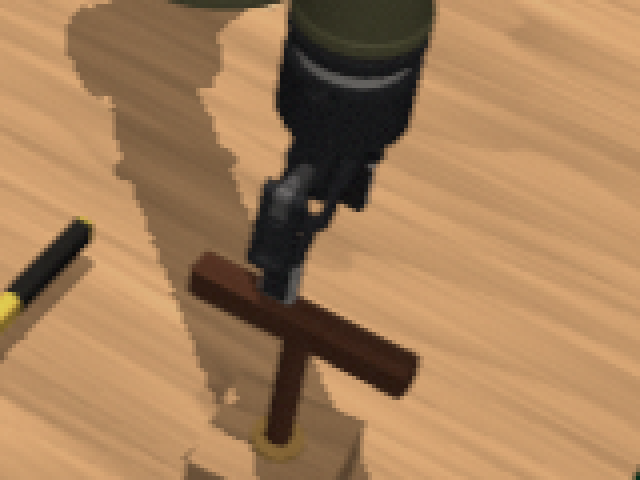

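The open fingers straddle the crossbar: fingertip at crop (280,295), bar centre near (305,310). I'll descend and grip.

```bash
python3 -c "
from h import *
print(plane('scene',(409.5,290),.0585),plane('scene',(409.5,290),.062))"; python3 -m jog '0 0 0 3 1 25 85;0 0 0 0 0 25 85;0 0 0 0 0 22 85;0 0 0 0 0 0 60;0 0 0 0 0 0 40;0 0 0 0 0 0 10;0 0 0 0 0 0 10;0 0 0 0 0 0 10' 60
```

```text
[0.5014495  0.36125802 0.0585    ] [0.50395169 0.36224646 0.062     ]
time: 4.58
position: [0.5006, 0.3579, 0.1745]
tcp_rot: [[-0.044, 0.999, 0.001], [0.999, 0.044, 0.0], [0.0, 0.001, -1.0]]
wrist_force: [-1.4, -1.2, 5.8]
gripper_width: 0.0213
gripper_force: 59.1
```

```bash
python3 -m jog '0 0 0 0 0 -20 10;0 0 0 0 0 -30 10;0 0 0 0 0 -30 10;0 0 0 -40 3 0 10;0 0 0 -50 3 0 10;0 0 0 -50 3 0 10;0 0 0 -50 3 0 10;0 0 0 -50 3 0 10' 60; python3 -m jog '0 0 0 -50 3 0 10;0 0 0 -50 3 0 10;0 0 0 -50 3 0 10;0 0 0 -40 3 0 10;0 0 0 -5 1 0 10;0 0 0 0 0 0 10;0 0 0 0 0 0 10';python3 - <<'E'
from h import *
t=snapshot("top");cv2.imwrite("pics/top2.png",t);s=snapshot("scene");cv2.imwrite("pics/scene2.png",s)
print(get_obs()["position"])
o=np.zeros((600,800,3),np.uint8)
o[:,:400]=cv2.resize(s[90:240,230:330],(400,600),interpolation=3)
o[:400,400:]=cv2.resize(t[120:220,300:400],(400,400),interpolation=3)
cv2.imwrite("pics/c3.png",o)
E
```

```text
time: 5.58
position: [0.526, 0.117, 0.2542]
tcp_rot: [[-0.044, 0.999, 0.001], [0.999, 0.044, -0.0], [-0.0, 0.001, -1.0]]
wrist_force: [0.9, 0.2, -0.8]
gripper_width: 0.0212
gripper_force: 59.0
time: 6.45
position: [0.5476, -0.0737, 0.2537]
tcp_rot: [[-0.047, 0.999, 0.0], [0.999, 0.047, 0.0], [0.0, 0.0, -1.0]]
wrist_force: [0.3, 0.1, -1.0]
gripper_width: 0.0211
gripper_force: 59.1
[ 0.54752149 -0.07412995  0.2535651 ]
```

View pics/c3.png

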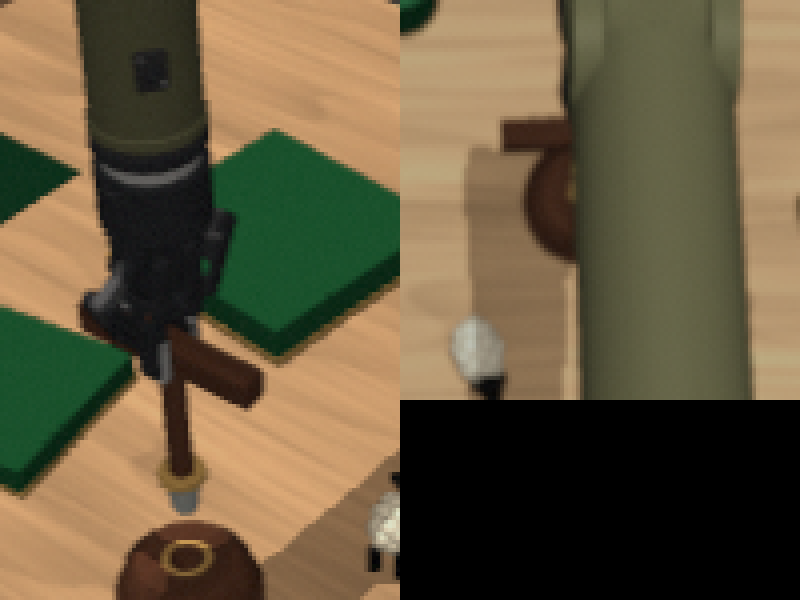

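The scene crop shows the T-bar hanging straight, with its collar at scene (275.5,208), tip near (276,218) and brass ring near (276.5,229). I'll measure the offset relative to the socket.

Run:
```python
from h import *
s=cv2.imread("pics/scene2.png");s0=cv2.imread("pics/scene0.png")
c=camera_info("scene")
def proj(P): return cv2.projectPoints(np.array(P,float).reshape(-1,3),np.array(c["rvec"],float),np.array(c["tvec"],float),c["K"],None)[0][:,0].round(2)
def brass(im,roi):
    m,p=blob(im,(14,60,60),(30,255,255),roi);h=cv2.convexHull(p);return len(p),p.min(0),p.max(0),cv2.fitEllipse(h)
print("collar",brass(s,(266,200,286,216)));print("ring",brass(s,(268,222,288,240)))
P=np.array([.5475,-.0741,.098])
print("pred collar top/bot, tip, mid post",proj([P+[0,0,.043],P+[0,0,.036],P,P+[0,0,.09],P+[0,0,.12]]).tolist())
print("d/dx,d/dy px per 10mm",(proj([P+[.01,0,.043]])-proj([P+[0,0,.043]])),(proj([P+[0,.01,.043]])-proj([P+[0,0,.043]])))
print("ring pred",proj([.5467,-.078,.045]))
# post columns
for v in(186,190,194,198,202,206,208,214,216):
    print(v,s[v,264:288].max(1).tolist())
```

```text
Traceback (most recent call last):
cv2.error: OpenCV(4.12.0) /io/opencv/modules/imgproc/src/shapedescr.cpp:361: error: (-201:Incorrect size of input array) There should be at least 5 points to fit the ellipse in function 'fitEllipseNoDirect'
```

Run:
```python
from h import *
s=cv2.imread("pics/scene2.png")
c=camera_info("scene")
def proj(P): return cv2.projectPoints(np.array(P,float).reshape(-1,3),np.array(c["rvec"],float),np.array(c["tvec"],float),c["K"],None)[0][:,0].round(2)
h=cv2.cvtColor(s,cv2.COLOR_BGR2HSV)
print(h[208,264:288].tolist(),h[229,268:286].tolist())
for nm,roi in(("collar",(266,201,286,216)),("ring",(268,222,288,238))):
    m,p=blob(s,(16,110,50),(30,255,255),roi);print(nm,len(p),p.min(0),p.max(0),(p.min(0)+p.max(0))/2)
P=np.array([.5475,-.0741,.098])
print("pred collar top/bot, tip, posts",proj([P+[0,0,.043],P+[0,0,.036],P,P+[0,0,.06],P+[0,0,.12]]).tolist())
print("d/dx,d/dy px per 10mm",(proj([P+[.01,0,.043]])-proj([P+[0,0,.043]])),(proj([P+[0,.01,.043]])-proj([P+[0,0,.043]])))
print("ring pred",proj([.5467,-.078,.045]))
for v in(188,194,200,213,215): print(v,s[v,264:288].max(1).tolist())
```

```text
[[15, 118, 193], [15, 117, 189], [15, 117, 187], [15, 117, 183], [15, 117, 165], [16, 133, 140], [18, 148, 134], [18, 152, 131], [17, 152, 111], [15, 158, 68], [10, 159, 48], [10, 153, 50], [12, 159, 48], [15, 152, 69], [17, 156, 108], [18, 151, 130], [18, 151, 127], [17, 132, 139], [16, 118, 175], [15, 117, 196], [15, 117, 202], [15, 116, 206], [15, 119, 206], [15, 116, 206]] [[9, 162, 55], [9, 154, 58], [17, 158, 102], [18, 149, 125], [16, 156, 85], [9, 164, 42], [9, 146, 49], [10, 151, 54], [10, 162, 52], [10, 150, 56], [9, 144, 55], [10, 145, 51], [11, 144, 53], [18, 151, 103], [17, 151, 115], [15, 146, 75], [11, 146, 49], [10, 151, 49]]
collar 75 [269. 204.] [282. 212.] [275.5 208. ]
ring 48 [270. 225.] [282. 233.] [276. 229.]
pred collar top/bot, tip, posts [[274.43, 206.9], [274.6, 208.64], [275.45, 217.37], [274.02, 202.64], [272.5, 187.0]]
d/dx,d/dy px per 10mm [[-2.34  1.89]] [[2.55 1.48]]
ring pred [[275.87 228.97]]
188 [211, 206, 209, 213, 218, 194, 128, 44, 48, 49, 50, 45, 121, 185, 204, 202, 200, 200, 168, 92, 44, 44, 44, 44]
194 [199, 203, 209, 217, 219, 219, 182, 98, 46, 51, 49, 47, 67, 168, 217, 218, 216, 209, 207, 209, 215, 218, 217, 212]
200 [197, 200, 199, 195, 189, 183, 185, 140, 46, 48, 50, 49, 44, 98, 180, 219, 219, 219, 217, 214, 215, 213, 215, 217]
213 [202, 208, 207, 204, 205, 202, 200, 170, 114, 87, 92, 93, 91, 87, 82, 126, 178, 193, 193, 194, 197, 197, 197, 196]
215 [193, 193, 197, 200, 208, 208, 206, 203, 162, 98, 89, 92, 90, 87, 82, 125, 172, 188, 186, 193, 196, 197, 198, 199]
```

```bash
python3 -m jog '0 0 0 -5.5 -1.2 15 10;0 0 0 0 0 20 10;0 0 0 0 0 15 10;0 0 0 0 0 0 10'; python3 -m jog '0 0 0 0 0 4 10;0 0 0 0 0 4 10;0 0 0 0 0 4 10'
```

```text
time: 7.05
position: [0.5454, -0.0813, 0.2015]
tcp_rot: [[-0.044, 0.999, -0.003], [0.999, 0.044, 0.001], [0.001, -0.003, -1.0]]
wrist_force: [0.1, -0.4, -0.8]
gripper_width: 0.021
gripper_force: 58.9
time: 7.42
position: [0.5468, -0.0808, 0.1915]
tcp_rot: [[-0.044, 0.999, 0.001], [0.999, 0.044, 0.001], [0.001, 0.001, -1.0]]
wrist_force: [-0.1, 1.5, -1.7]
gripper_width: 0.0209
gripper_force: 59.1
```

```bash
python3 -m jog '0 0 0 0 0 4 10;0 0 0 0 0 4 10;0 0 0 0 0 3 10;0 0 0 0 0 0 10'
```

```text
time: 7.92
position: [0.5466, -0.081, 0.18]
tcp_rot: [[-0.045, 0.999, -0.0], [0.999, 0.045, 0.0], [0.0, -0.0, -1.0]]
wrist_force: [1.2, 2.1, -2.6]
gripper_width: 0.0208
gripper_force: 59.0
```

```bash
python3 -m jog '0 0 0 0.7 0.3 3 10;0 0 0 0 0 2 10;0 0 0 0 0 0 10'
```

```text
time: 8.3
position: [0.5467, -0.0807, 0.175]
tcp_rot: [[-0.044, 0.999, -0.0], [0.999, 0.044, 0.0], [0.0, -0.0, -1.0]]
wrist_force: [1.1, 2.3, -1.8]
gripper_width: 0.0211
gripper_force: 59.1
```

```bash
python3 -m jog '0 0 0 0.3 0 2 10;0 0 0 0 0 0 10'; python3 -m jog '0 0 0 0 0 1 10;0 0 0 0 0 0 10'
```

```text
time: 8.55
position: [0.5467, -0.0804, 0.1731]
tcp_rot: [[-0.044, 0.999, -0.0], [0.999, 0.044, -0.0], [-0.0, -0.0, -1.0]]
wrist_force: [1.4, 3.0, -2.4]
gripper_width: 0.0211
gripper_force: 59.0
time: 8.8
position: [0.5468, -0.0804, 0.1722]
tcp_rot: [[-0.044, 0.999, 0.0], [0.999, 0.044, -0.0], [-0.0, 0.0, -1.0]]
wrist_force: [0.6, 2.3, -1.1]
gripper_width: 0.0214
gripper_force: 59.2
```

```bash
python3 -m jog '0 0 0 0 0 1 10;0 0 0 0 0 0 10'; python3 -m jog '0 0 0 0 0 0.7 10;0 0 0 0 0 0 10'
```

```text
time: 9.05
position: [0.5468, -0.0803, 0.1713]
tcp_rot: [[-0.044, 0.999, 0.0], [0.999, 0.044, -0.0], [-0.0, 0.0, -1.0]]
wrist_force: [0.7, 2.2, -0.3]
gripper_width: 0.0208
gripper_force: 59.2
time: 9.3
position: [0.5468, -0.0803, 0.1706]
tcp_rot: [[-0.044, 0.999, 0.0], [0.999, 0.044, 0.0], [0.0, 0.0, -1.0]]
wrist_force: [1.4, 4.8, -0.9]
gripper_width: 0.0207
gripper_force: 59.2
```

```bash
python3 -m jog '0 0 0 1 0 0.6 10;0 0 0 0 0 0 10'; python3 -m jog '0 0 0 0 0 0.5 10;0 0 0 0 0 0 10'
```

```text
time: 9.55
position: [0.5468, -0.0797, 0.17]
tcp_rot: [[-0.044, 0.999, 0.0], [0.999, 0.044, -0.001], [-0.001, 0.0, -1.0]]
wrist_force: [1.1, 2.0, -1.2]
gripper_width: 0.021
gripper_force: 59.2
time: 9.8
position: [0.5468, -0.0797, 0.1697]
tcp_rot: [[-0.044, 0.999, 0.0], [0.999, 0.044, -0.001], [-0.001, 0.0, -1.0]]
wrist_force: [0.2, 0.9, 2.4]
gripper_width: 0.0213
gripper_force: 59.5
```

```bash
python3 -m jog '0 0 0 0 0 0 25;0 0 0 0 0 0 40;0 0 0 0 0 0 60;0 0 0 0 0 -30 70;0 0 0 0 0 -50 70;0 0 0 50 0 0 70;0 0 0 50 0 0 70;0 0 0 50 0 0 70'
python3 - <<'E'
from h import *
t=snapshot("top");cv2.imwrite("pics/top3.png",t);s=snapshot("scene");cv2.imwrite("pics/scene3.png",s)
o=np.zeros((600,800,3),np.uint8)
o[:,:400]=cv2.resize(s[130:280,250:350],(400,600),interpolation=3)
o[:400,400:]=cv2.resize(t[120:220,270:370],(400,400),interpolation=3)
cv2.imwrite("pics/c4.png",o)
E
```

```text
time: 10.8
position: [0.54, 0.0715, 0.2497]
tcp_rot: [[-0.043, 0.999, 0.001], [0.999, 0.043, -0.001], [-0.001, 0.001, -1.0]]
wrist_force: [0.6, 0.7, -0.5]
gripper_width: 0.0702
gripper_force: 0.0
```

View pics/c4.png

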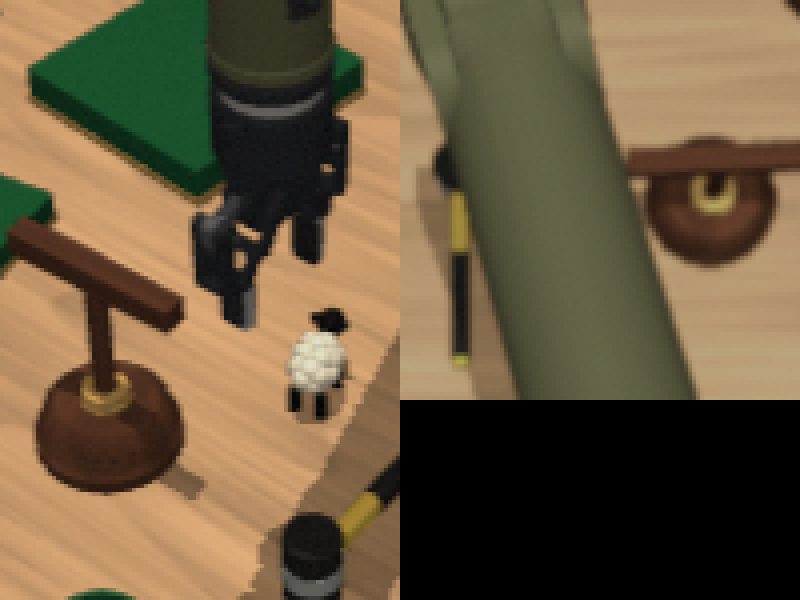

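The T-bar stands upright in the socket, collar at scene (276,228), and is released. The mallet is untouched, with its handle end at top (285,211). Next I'll turn the gripper for the mallet.

```bash
python3 -m jog '0 0 10 0 0 0 60;0 0 10 0 0 0 60;0 0 10 0 0 0 60;0 0 10 0 0 0 60;0 0 10 0 0 0 60;0 0 10 0 0 0 60;0 0 10 0 0 0 60;0 0 10 0 0 0 60' 120; python3 -m jog '0 0 10.5 0 0 0 60;0 0 0 -10 -50 0 60;0 0 0 -4 -12 40 60;0 0 0 0 0 50 60;0 0 0 0 0 0 60;0 0 0 0 0 0 60'
```

```text
time: 11.9
position: [0.5401, 0.0698, 0.2494]
tcp_rot: [[0.978, 0.211, -0.0], [0.211, -0.978, -0.001], [-0.0, 0.001, -1.0]]
wrist_force: [-0.4, 0.3, 0.8]
gripper_width: 0.06
gripper_force: 0.0
time: 12.65
position: [0.525, 0.1317, 0.1611]
tcp_rot: [[0.999, 0.035, 0.002], [0.035, -0.999, 0.0], [0.002, -0.0, -1.0]]
wrist_force: [-0.9, -0.1, -0.1]
gripper_width: 0.06
gripper_force: 0.0
```

```bash
python3 -m jog '0 0 0.5 3 -1.4 40 60;0 0 0 0 0 45 60;0 0 0 0 0 30 60;0 0 0 0 0 18.5 60;0 0 0 0 0 0 40;0 0 0 0 0 0 5;0 0 0 0 0 0 5;0 0 0 0 0 0 5' 120; python3 -m jog '0 0 0 0 0 0 5'
```

```text
time: 13.65
position: [0.5284, 0.134, 0.028]
tcp_rot: [[1.0, 0.027, 0.003], [0.027, -1.0, 0.0], [0.003, -0.0, -1.0]]
wrist_force: [-1.2, -0.9, 6.5]
gripper_width: 0.014
gripper_force: 116.7
time: 13.78
position: [0.5284, 0.134, 0.028]
tcp_rot: [[1.0, 0.027, 0.003], [0.027, -1.0, 0.0], [0.003, -0.0, -1.0]]
wrist_force: [-1.5, 0.3, 6.7]
gripper_width: 0.0144
gripper_force: 116.7
```

```bash
python3 -m jog '0 0 0 0 0 -30 5;0 0 0 0 0 -50 5;0 0 0 0 0 -50 5;0 0 0 0 0 -50 5;0 0 0 0 0 -35 5;0 0 0 -5 30 0 5;0 0 0 -5 50 0 5;0 0 0 -5 50 0 5' 120; python3 -m jog '0 0 0 -5 50 0 5;0 0 0 -5 32 0 5;0 0 0 0 0 0 5;0 0 0 0 0 0 5'
python3 - <<'E'
from h import *
t=snapshot("top");cv2.imwrite("pics/top4.png",t);s=snapshot("scene");cv2.imwrite("pics/scene4.png",s)
print(get_obs()["position"],get_obs()["wrist_force"])
o=np.zeros((600,800,3),np.uint8)
o[:,:400]=cv2.resize(s[130:280,235:335],(400,600),interpolation=3)
o[:400,400:]=cv2.resize(t[120:220,300:400],(400,400),interpolation=3)
cv2.imwrite("pics/c5.png",o)
E
```

```text
time: 14.78
position: [0.5147, 0.0019, 0.2412]
tcp_rot: [[1.0, 0.028, 0.0], [0.028, -1.0, -0.001], [0.0, 0.001, -1.0]]
wrist_force: [1.2, -0.8, -2.1]
gripper_width: 0.0143
gripper_force: 116.9
time: 15.28
position: [0.5074, -0.0782, 0.241]
tcp_rot: [[1.0, 0.027, -0.0], [0.027, -1.0, 0.0], [-0.0, -0.001, -1.0]]
wrist_force: [0.1, 0.0, -2.7]
gripper_width: 0.0142
gripper_force: 117.0
[ 0.50763508 -0.07753067  0.24111175] [-0.39533054  0.23925954 -2.79353223]
```

View pics/c5.png

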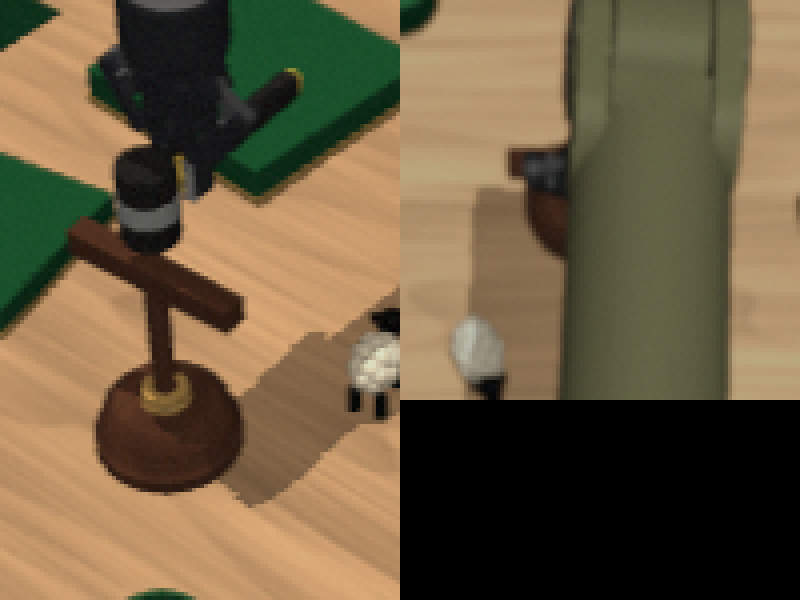

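The mallet head is centred over the post: head bottom at scene (272,190), post axis below it at (274,202). The face is about 29 mm above the crossbar. Lowering slowly.

```bash
python3 -m jog '0 0 0 1 0 10 5;0 0 0 0 0 10 5;0 0 0 0 0 3 5;0 0 0 0 0 2.5 5;0 0 0 0 0 0 5'; python3 -m jog '0 0 0 0 0 2 5;0 0 0 0 0 0 5'
```

```text
time: 16.0
position: [0.5085, -0.0791, 0.2154]
tcp_rot: [[1.0, 0.027, -0.0], [0.027, -1.0, 0.0], [-0.0, -0.0, -1.0]]
wrist_force: [-0.3, -1.0, -2.7]
gripper_width: 0.0144
gripper_force: 117.0
time: 16.25
position: [0.5085, -0.0792, 0.2135]
tcp_rot: [[1.0, 0.027, 0.0], [0.027, -1.0, -0.0], [0.0, 0.0, -1.0]]
wrist_force: [-0.1, 0.2, -2.0]
gripper_width: 0.0145
gripper_force: 117.0
```

```bash
python3 -m jog '0 0 0 0 0 2.5 5;0 0 0 0 0 0 5'
```

```text
time: 16.5
position: [0.5091, -0.0792, 0.2117]
tcp_rot: [[1.0, 0.027, 0.002], [0.027, -1.0, -0.0], [0.002, 0.0, -1.0]]
wrist_force: [-0.4, -0.7, 2.4]
gripper_width: 0.0143
gripper_force: 117.7
```

```bash
python3 -m jog '0 0 0 0 0 2 5;0 0 0 0 0 0 5'
```

```text
time: 16.75
position: [0.5101, -0.0791, 0.2113]
tcp_rot: [[1.0, 0.027, 0.004], [0.027, -1.0, -0.001], [0.004, 0.001, -1.0]]
wrist_force: [-0.3, 0.5, 8.2]
gripper_width: 0.014
gripper_force: 118.8
```

```bash
python3 -m jog '0 0 0 0 0 1.5 5;0 0 0 0 0 0 5'
```

```text
time: 17.0
position: [0.5108, -0.0792, 0.2111]
tcp_rot: [[1.0, 0.027, 0.006], [0.027, -1.0, -0.002], [0.006, 0.002, -1.0]]
wrist_force: [-2.3, 0.4, 13.6]
gripper_width: 0.0141
gripper_force: 119.6
```

```bash
python3 -m jog '0 0 0 0 0 2 5;0 0 0 0 0 0 5'
```

```text
time: 17.25
position: [0.5118, -0.0792, 0.2107]
tcp_rot: [[1.0, 0.027, 0.009], [0.027, -1.0, -0.002], [0.009, 0.003, -1.0]]
wrist_force: [-3.6, 1.2, 20.3]
gripper_width: 0.0141
gripper_force: 120.6
```

```bash
python3 -m jog '0 0 0 0 0 2 5;0 0 0 0 0 0 5'
```

```text
time: 17.5
position: [0.5126, -0.0792, 0.2105]
tcp_rot: [[1.0, 0.027, 0.011], [0.027, -1.0, -0.003], [0.011, 0.003, -1.0]]
wrist_force: [-5.7, 1.1, 28.9]
gripper_width: 0.0141
gripper_force: 121.7
```

```bash
python3 -m jog '0 0 0 0 0 -6 5;0 0 0 0 0 -7 5;0 0 0 0 0 0 5;0 0 0 0 0 2.5 5;0 0 0 0 0 2.5 5;0 0 0 0 0 2.5 5;0 0 0 0 0 2.5 5;0 0 0 0 0 0 5'
```

```text
time: 18.5
position: [0.5108, -0.0791, 0.2108]
tcp_rot: [[1.0, 0.027, 0.006], [0.027, -1.0, -0.002], [0.006, 0.002, -1.0]]
wrist_force: [-5.1, 0.7, 18.1]
gripper_width: 0.0143
gripper_force: 120.2
```

```bash
python3 -m jog '0 0 0 0 0 1.8 5;0 0 0 0 0 0 5'
```

```text
time: 18.75
position: [0.5115, -0.0791, 0.2105]
tcp_rot: [[1.0, 0.027, 0.008], [0.027, -1.0, -0.002], [0.008, 0.003, -1.0]]
wrist_force: [-7.6, 2.0, 24.4]
gripper_width: 0.0146
gripper_force: 121.2
```

```bash
python3 -m jog '0 0 0 -1 0 1.2 5;0 0 0 0 0 0 5'
```

```text
time: 19.0
position: [0.5113, -0.0791, 0.2104]
tcp_rot: [[1.0, 0.027, 0.01], [0.027, -1.0, -0.003], [0.01, 0.003, -1.0]]
wrist_force: [-6.4, 0.3, 28.2]
gripper_width: 0.0144
gripper_force: 121.7
```

```bash
python3 -m jog '0 0 0 0 0 -6 5;0 0 0 0 0 -7 5;0 0 0 -1 0 0 5;0 0 0 -0.5 0 2.5 5;0 0 0 -0.5 0 2.5 5;0 0 0 -0.5 0 2.5 5;0 0 0 -0.5 0 2.5 5;0 0 0 0 0 0 5'
```

```text
time: 20.0
position: [0.507, -0.0792, 0.2106]
tcp_rot: [[1.0, 0.027, 0.007], [0.027, -1.0, -0.002], [0.007, 0.002, -1.0]]
wrist_force: [-4.1, 1.2, 15.2]
gripper_width: 0.0142
gripper_force: 119.9
```

```bash
python3 -m jog '0 0 0 -0.5 0 2.2 5;0 0 0 0 0 0 5'
```

```text
time: 20.25
position: [0.5077, -0.0792, 0.2103]
tcp_rot: [[1.0, 0.027, 0.01], [0.027, -1.0, -0.002], [0.01, 0.003, -1.0]]
wrist_force: [-5.6, 1.2, 24.1]
gripper_width: 0.0144
gripper_force: 121.1
```

```bash
python3 -m jog '0 0 0 -0.5 0 1.5 5;0 0 0 0 0 0 5'
```

```text
time: 20.5
position: [0.5079, -0.0792, 0.2101]
tcp_rot: [[1.0, 0.027, 0.012], [0.027, -1.0, -0.003], [0.012, 0.003, -1.0]]
wrist_force: [-6.5, 1.6, 29.4]
gripper_width: 0.0142
gripper_force: 121.9
```

```bash
python3 -m jog '0 0 0 0 0 -6 5;0 0 0 0 0 -7 5;0 0 0 0 0 0 5;0 0 0 0 0 2.5 5;0 0 0 0 0 2.5 5;0 0 0 0 0 2.5 5;0 0 0 -0.5 0 2.5 5;0 0 0 0 0 0 5'
```

```text
time: 21.5
position: [0.5054, -0.0792, 0.2104]
tcp_rot: [[1.0, 0.027, 0.006], [0.027, -1.0, -0.002], [0.006, 0.002, -1.0]]
wrist_force: [-5.9, 0.7, 20.2]
gripper_width: 0.0147
gripper_force: 120.5
```

```bash
python3 -m jog '0 0 0 -0.5 0 2 5;0 0 0 0 0 0 5'
```

```text
time: 21.75
position: [0.5059, -0.0792, 0.21]
tcp_rot: [[1.0, 0.027, 0.009], [0.027, -1.0, -0.003], [0.009, 0.003, -1.0]]
wrist_force: [-8.1, 1.8, 27.7]
gripper_width: 0.0143
gripper_force: 121.5
```

```bash
python3 -m jog '0 0 0 0 0 0.6 5;0 0 0 0 0 -8 5;0 0 0 0 0 -15 5;0 0 0 0 0 -20 5;0 0 0 6 -40 0 5;0 0 0 6 -50 0 5;0 0 0 6 -50 0 5;0 0 0 6 -50 0 5';python3 -m jog '0 0 0 4 -24 0 5;0 0 0 0 0 50 5;0 0 0 0 0 50 5;0 0 0 0 0 50 5;0 0 0 0 0 30 5;0 0 0 0 0 0 5;0 0 0 0 0 0 5'
```

```text
time: 22.75
position: [0.5212, 0.1125, 0.2458]
tcp_rot: [[1.0, 0.026, -0.001], [0.026, -1.0, -0.0], [-0.001, 0.0, -1.0]]
wrist_force: [0.7, -0.4, -3.0]
gripper_width: 0.0141
gripper_force: 116.9
time: 23.62
position: [0.5257, 0.1357, 0.0673]
tcp_rot: [[1.0, 0.026, 0.001], [0.026, -1.0, 0.001], [0.001, -0.0, -1.0]]
wrist_force: [-0.2, 0.5, -1.6]
gripper_width: 0.0143
gripper_force: 116.9
```

```bash
python3 -m jog '0 0 0 0 0 20 5;0 0 0 0 0 12 5;0 0 0 0 0 3 5;0 0 0 0 0 2 5;0 0 0 0 0 0 5'
```

```text
time: 24.25
position: [0.525, 0.1355, 0.0294]
tcp_rot: [[1.0, 0.027, 0.0], [0.027, -1.0, 0.0], [0.0, 0.0, -1.0]]
wrist_force: [0.5, 0.3, -2.5]
gripper_width: 0.0146
gripper_force: 117.0
```

```bash
python3 -m jog '0 0 0 0 0 1.5 5;0 0 0 0 0 0 5'
```

```text
time: 24.5
position: [0.5253, 0.1355, 0.0282]
tcp_rot: [[1.0, 0.027, 0.001], [0.027, -1.0, -0.0], [0.001, 0.0, -1.0]]
wrist_force: [-1.2, 0.0, -1.5]
gripper_width: 0.0145
gripper_force: 117.7
```

```bash
python3 -m jog '0 0 0 0 0 0.6 5;0 0 0 0 0 0 20;0 0 0 0 0 0 35;0 0 0 0 0 0 45;0 0 0 0 0 -40 45;0 0 0 0 0 -60 45;0 0 0 0 0 -60 45;0 0 0 0 0 -60 60' 30;python3 -m jog '0 0 -10 0 0 0 85;0 0 -10 0 0 0 85;0 0 -10 0 0 0 85;0 0 -10 0 0 0 85;0 0 -10 0 0 0 85;0 0 -10 0 0 0 85;0 0 -10 0 0 0 85;0 0 -10 0 0 0 85'
python3 - <<'E'
from h import *
t=snapshot("top");cv2.imwrite("pics/top5.png",t);s=snapshot("scene");cv2.imwrite("pics/scene5.png",s)
o=np.zeros((600,800,3),np.uint8)
o[:,:400]=cv2.resize(s[150:300,235:335],(400,600),interpolation=3)
o[:400,400:]=cv2.resize(t[130:230,270:370],(400,400),interpolation=3)
cv2.imwrite("pics/c6.png",o)
c=camera_info("scene")
def proj(n,P):
    c=camera_info(n);return cv2.projectPoints(np.array(P,float).reshape(-1,3),np.array(c["rvec"],float),np.array(c["tvec"],float),c["K"],None)[0][:,0].round(2)
print("pred top",proj("top",[[.5467,-.078,.183],[.5467-.011+.075*-.045,-.003,.183]]),"scene",proj("scene",[[.5467,-.078,.183],[.5467,-.078,.1]]))
print([t[r,330:372].max(1).tolist() for r in (161,)],"col 340",t[145:185,340].max(1).tolist(),"col 355",t[145:185,355].max(1).tolist())
for v in(210,216): print(v,s[v,264:290].max(1).tolist())
E
```

```text
time: 25.5
position: [0.5246, 0.1354, 0.249]
tcp_rot: [[1.0, 0.027, 0.0], [0.027, -1.0, -0.0], [0.0, 0.0, -1.0]]
wrist_force: [2.1, 0.3, 0.5]
gripper_width: 0.0599
gripper_force: 0.0
time: 26.5
position: [0.5248, 0.1354, 0.247]
tcp_rot: [[0.142, 0.99, -0.0], [0.99, -0.142, -0.0], [-0.0, -0.0, -1.0]]
wrist_force: [0.1, -0.9, 0.3]
gripper_width: 0.0851
gripper_force: 0.0
pred top [[349.59 158.39]
 [325.22 163.1 ]] scene [[272.57 195.52]
 [274.61 216.17]]
[[88, 89, 89, 90, 88, 91, 90, 89, 90, 90, 89, 88, 88, 87, 86, 85, 87, 86, 86, 86, 86, 83, 85, 84, 84, 82, 84, 79, 78, 78, 77, 75, 73, 74, 73, 71, 71, 74, 73, 74, 74, 72]] col 340 [181, 183, 183, 181, 180, 182, 183, 184, 185, 177, 145, 101, 91, 90, 89, 91, 89, 73, 52, 50, 58, 58, 58, 58, 59, 61, 75, 87, 90, 93, 94, 88, 76, 67, 61, 57, 52, 49, 60, 97] col 355 [179, 182, 184, 182, 181, 181, 184, 186, 185, 180, 152, 104, 89, 89, 91, 92, 82, 62, 53, 60, 64, 66, 63, 63, 69, 82, 93, 97, 98, 99, 98, 96, 85, 75, 66, 62, 56, 56, 78, 129]
210 [211, 206, 199, 196, 194, 193, 190, 142, 46, 47, 50, 50, 47, 111, 173, 195, 195, 194, 192, 170, 119, 65, 44, 43, 44, 43]
216 [202, 199, 199, 198, 200, 206, 211, 190, 122, 47, 50, 51, 48, 67, 155, 201, 200, 197, 191, 191, 194, 196, 199, 199, 202, 204]
```

View pics/c6.png

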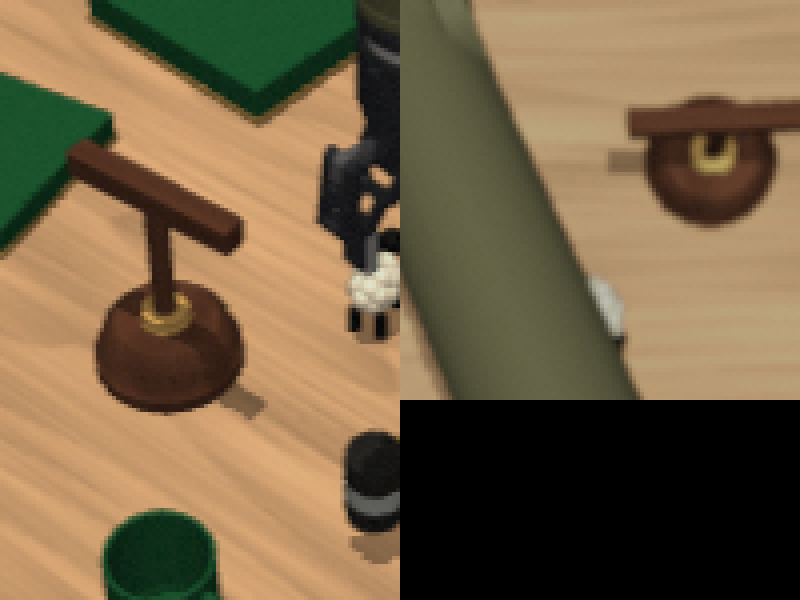

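The stand is upright with the post at scene (274.8,216), as predicted, so it has not moved. The mallet stands on the counter near scene (329,270). Next is the soft grip on the T-bar.

```bash
python3 -m jog '0 0 -10.6 0 0 0 85;0 0 0 -40 3 0 70;0 0 0 -55 3 0 60;0 0 0 -55 3 0 50;0 0 0 -50 3 0 50;0 0 0 -14 0 0 50;0 0 0 0 0 0 50;0 0 0 0 0 0 50' 30
```

```text
time: 27.6
position: [0.5448, -0.0756, 0.2472]
tcp_rot: [[-0.039, 0.999, 0.0], [0.999, 0.039, 0.001], [0.001, 0.0, -1.0]]
wrist_force: [-0.4, 0.6, 0.1]
gripper_width: 0.05
gripper_force: 0.0
```

```bash
python3 -m jog '0 0 -0.3 -2 1.7 0 50;0 0 0 0 0 25 50;0 0 0 0 0 30 50;0 0 0 0 0 20 45;0 0 0 0 0 5.5 40;0 0 0 0 0 0 32;0 0 0 0 0 0 28'; python3 -m jog '0 0 0 0 0 0 26;0 0 0 0 0 0 25;0 0 0 0 0 0 24;0 0 0 0 0 0 24'
```

```text
time: 28.48
position: [0.5473, -0.0799, 0.1677]
tcp_rot: [[-0.042, 0.999, 0.002], [0.999, 0.042, -0.0], [-0.001, 0.002, -1.0]]
wrist_force: [0.6, 0.4, -0.3]
gripper_width: 0.0278
gripper_force: 0.0
time: 28.98
position: [0.5466, -0.08, 0.1667]
tcp_rot: [[-0.042, 0.999, 0.0], [0.999, 0.042, -0.0], [-0.0, 0.0, -1.0]]
wrist_force: [0.8, 0.1, 0.3]
gripper_width: 0.0239
gripper_force: 0.0
```

```bash
python3 -m jog '0 0 0 0 0 0 22.5;0 0 0 0 0 0 21;0 0 0 0 0 0 18;0 0 0 0 0 0 15;0 0 0 0 0 0 15' 30; python3 -m jog '0 0 0 0 0 0 10;0 0 0 0 0 0 10;0 0 0 0 0 0 10' 50
```

```text
time: 29.6
position: [0.5464, -0.0799, 0.1667]
tcp_rot: [[-0.042, 0.999, -0.0], [0.999, 0.042, -0.0], [-0.0, -0.0, -1.0]]
wrist_force: [-2.3, 0.7, 2.4]
gripper_width: 0.0216
gripper_force: 29.4
time: 29.98
position: [0.5465, -0.08, 0.1667]
tcp_rot: [[-0.042, 0.999, -0.0], [0.999, 0.042, -0.0], [-0.0, -0.0, -1.0]]
wrist_force: [-1.6, -0.1, 2.6]
gripper_width: 0.0213
gripper_force: 50.6
```

```bash
python3 -m jog '0 0 0 0 0 -1 10;0 0 0 0 0 -2 10;0 0 0 0 0 -3 10;0 0 0 0 0 -4 10;0 0 0 0 0 -5 10;0 0 0 0 0 -5 10;0 0 0 0 0 -5 10;0 0 0 0 0 -5 10' 50;python3 -m jog '0 0 0 0 0 -6 10;0 0 0 0 0 -6 10;0 0 0 0 0 -6 10;0 0 0 0 0 -6 10;0 0 0 0 0 -4 10;0 0 0 0 0 -2 10;0 0 0 0 0 0 10;0 0 0 0 0 0 10'
```

```text
time: 30.98
position: [0.5465, -0.0799, 0.197]
tcp_rot: [[-0.042, 0.999, 0.0], [0.999, 0.042, -0.0], [-0.0, 0.0, -1.0]]
wrist_force: [0.9, -0.3, -7.5]
gripper_width: 0.0211
gripper_force: 49.2
time: 31.98
position: [0.5464, -0.0799, 0.2264]
tcp_rot: [[-0.042, 0.999, -0.0], [0.999, 0.042, 0.0], [0.0, -0.0, -1.0]]
wrist_force: [-0.5, -0.5, -7.4]
gripper_width: 0.0215
gripper_force: 49.3
```

```bash
python3 -m jog '0 0 0 -2 -0.6 0 10;0 0 0 -4 -1.2 0 10;0 0 0 -6 -1.7 0 10;0 0 0 -8 -2.3 0 10;0 0 0 -9.5 -2.7 0 10;0 0 0 -9.5 -2.7 0 10;0 0 0 -9.5 -2.7 0 10;0 0 0 -9.5 -2.7 0 10' >/dev/null
python3 -m jog '0 0 0 -9.5 -2.7 0 10;0 0 0 -9.5 -2.7 0 10;0 0 0 -9.5 -2.7 0 10;0 0 0 -9.5 -2.7 0 10;0 0 0 -9.5 -2.7 0 10;0 0 0 -9.5 -2.7 0 10;0 0 0 -9.5 -2.7 0 10;0 0 0 -9.5 -2.7 0 10'
python3 -m jog '0 0 0 -9.5 -2.7 0 10;0 0 0 -9.5 -2.7 0 10;0 0 0 -9.5 -2.7 0 10;0 0 0 -9.5 -2.7 0 10;0 0 0 -9.5 -2.7 0 10;0 0 0 -9.5 -2.7 0 10;0 0 0 -9.5 -2.7 0 10;0 0 0 -9.5 -2.7 0 10' >/dev/null
python3 -m jog '0 0 0 -9.5 -2.7 0 10;0 0 0 -9.5 -2.7 0 10;0 0 0 -9.5 -2.7 0 10;0 0 0 -8 -2.3 0 10;0 0 0 -6 -1.7 0 10;0 0 0 -3 -0.9 0 10;0 0 0 0 0 0 10;0 0 0 0 0 0 10'
```

```text
time: 33.98
position: [0.5139, -0.2161, 0.2266]
tcp_rot: [[-0.042, 0.999, 0.0], [0.999, 0.042, -0.0], [-0.0, 0.0, -1.0]]
wrist_force: [0.3, -0.5, -6.7]
gripper_width: 0.0212
gripper_force: 49.3
time: 35.98
position: [0.4848, -0.3378, 0.2266]
tcp_rot: [[-0.043, 0.999, 0.0], [0.999, 0.043, 0.0], [0.0, 0.0, -1.0]]
wrist_force: [0.4, 0.4, -6.8]
gripper_width: 0.0213
gripper_force: 49.2
```

```bash
python3 -m jog '0 0 0 -3 -1 0 10;0 0 0 -6 -2 0 10;0 0 0 -6 -2 0 10;0 0 0 -4 -1 0 10;0 0 0 -2 -1 0 10;0 0 0 0 0 0 10;0 0 0 0 0 0 10'
python3 - <<'E'
from h import *
s=snapshot("scene");cv2.imwrite("pics/scene6.png",s);s0=cv2.imread("pics/scene0.png")
m,p=blob(s0,(50,90,30),(85,255,130),(185,155,270,215));h=cv2.approxPolyDP(cv2.convexHull(p),2.5,True)[:,0]
print([(q.tolist(),plane("scene",q,.03)[:2].round(3).tolist()) for q in h])
cv2.imwrite("pics/c7.png",cv2.resize(s[90:240,170:290],(640,800),interpolation=3)[:600])
cv2.imwrite("pics/c7.png",cv2.resize(s[90:240,150:310],(640,600),interpolation=3))
E
```

```text
time: 36.85
position: [0.4787, -0.3592, 0.2266]
tcp_rot: [[-0.043, 0.999, 0.0], [0.999, 0.043, 0.0], [0.0, 0.0, -1.0]]
wrist_force: [1.3, 0.4, -7.8]
gripper_width: 0.0214
gripper_force: 49.2
[([262.0, 179.0], [0.39, -0.287]), ([262.0, 183.0], [0.406, -0.272]), ([234.0, 212.0], [0.564, -0.245]), ([195.0, 194.0], [0.585, -0.41]), ([223.0, 165.0], [0.42, -0.45])]
```

View pics/c7.png

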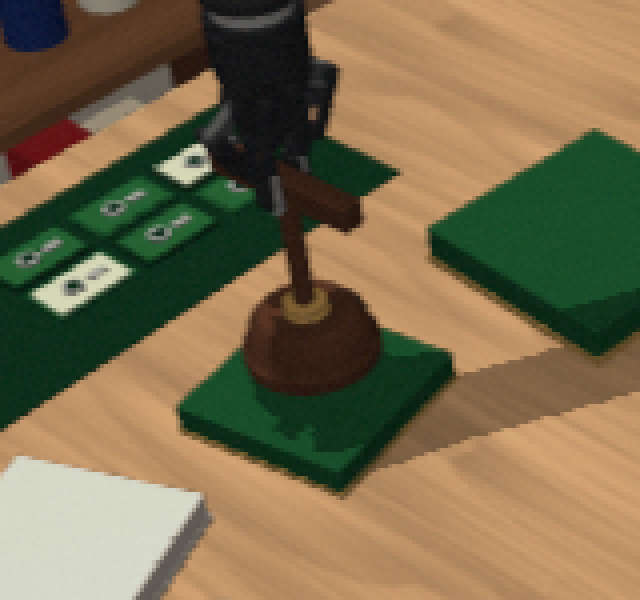

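The base hangs over the middle of the small green riser, at crop (312,340). Lowering.

```bash
python3 -m jog '0 0 0 0 0 3 10;0 0 0 0 0 5 10;0 0 0 0 0 6 10;0 0 0 0 0 5 10;0 0 0 0 0 4 10;0 0 0 0 0 3 10;0 0 0 0 0 2 10;0 0 0 0 0 0 10'
```

```text
time: 37.9
position: [0.4784, -0.3596, 0.1985]
tcp_rot: [[-0.042, 0.999, -0.0], [0.999, 0.042, 0.0], [0.0, -0.0, -1.0]]
wrist_force: [-0.3, -0.1, -6.8]
gripper_width: 0.0211
gripper_force: 49.2
```

```bash
python3 -m jog '0 0 0 0 0 1 10;0 0 0 0 0 0.7 10;0 0 0 0 0 0 10'
```

```text
time: 38.28
position: [0.4784, -0.3596, 0.1969]
tcp_rot: [[-0.042, 0.999, -0.0], [0.999, 0.042, -0.0], [-0.0, -0.0, -1.0]]
wrist_force: [-0.8, 0.5, -7.1]
gripper_width: 0.0213
gripper_force: 49.3
```

```bash
python3 -m jog '0 0 0 0 0 0.6 10;0 0 0 0 0 0.5 10;0 0 0 0 0 0 10'
```

```text
time: 38.65
position: [0.4787, -0.3597, 0.1967]
tcp_rot: [[-0.042, 0.999, 0.0], [0.999, 0.042, -0.001], [-0.001, 0.0, -1.0]]
wrist_force: [-3.0, 1.3, -1.0]
gripper_width: 0.0214
gripper_force: 50.2
```

```bash
python3 -m jog '0 0 0 0 0 0.6 10;0 0 0 0 0 0.5 10;0 0 0 0 0 0 10'
```

```text
time: 39.02
position: [0.4788, -0.3598, 0.1966]
tcp_rot: [[-0.042, 0.999, 0.001], [0.999, 0.042, -0.002], [-0.002, 0.001, -1.0]]
wrist_force: [-3.3, 2.0, 5.6]
gripper_width: 0.0213
gripper_force: 51.3
```

Standing on the riser. Releasing, retreating and taking a last look.

```bash
python3 -m jog '0 0 0 0 0 -0.8 10;0 0 0 0 0 0 23;0 0 0 0 0 0 28;0 0 0 0 0 0 40;0 0 0 0 0 0 50;0 0 0 0 0 -20 50;0 0 0 0 0 -40 50;0 0 0 0 0 -50 50' 30; python3 -m jog '0 0 0 50 0 -20 50;0 0 0 50 0 0 50;0 0 0 50 0 0 50;0 0 0 0 0 0 50;0 0 0 0 0 0 50'
python3 - <<'E'
from h import *
s=snapshot("scene");cv2.imwrite("pics/f.png",s);cv2.imwrite("pics/c8.png",cv2.resize(s[100:330,150:450],(780,598),interpolation=3))
E
```

```text
time: 40.02
position: [0.4783, -0.3593, 0.3074]
tcp_rot: [[-0.042, 0.999, -0.0], [0.999, 0.042, 0.0], [0.0, -0.0, -1.0]]
wrist_force: [0.8, -0.5, 0.2]
gripper_width: 0.0498
gripper_force: 0.0
time: 40.65
position: [0.4723, -0.2102, 0.3268]
tcp_rot: [[-0.042, 0.999, 0.001], [0.999, 0.042, -0.002], [-0.002, 0.001, -1.0]]
wrist_force: [-0.6, 0.1, 0.4]
gripper_width: 0.05
gripper_force: 0.0
```

View pics/c8.png

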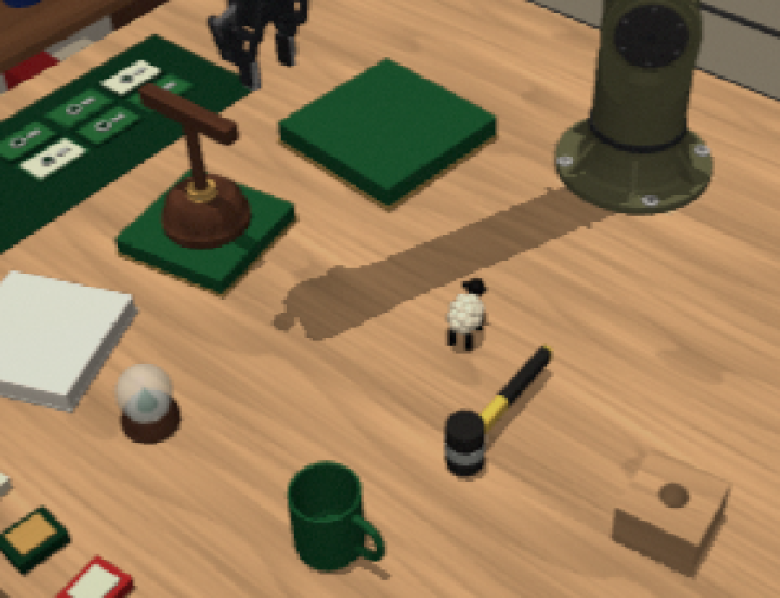

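The stand is upright in the middle of the riser, at crop (205,215). The mallet stands on the counter at (465,445), and the bystanders look undisturbed.

```bash
python3 -c "
from workcell import order
print(order.hand_in())"
```

```text
the job is handed in; nothing more can be done
None
```

The job is handed in, though no verdict was shown: the last picture has the necklace stand upright mid-riser after four mallet presses of about 30 N (wrist reading), the mallet on the counter, and the mug, globe and sheep looking undisturbed, at about 41 s of the 69 s.

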